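Load the carburettor into the ultrasonic cleaner

TASK

Get the carburettor into the ultrasonic cleaner: lift the cleaner's lid off by its knob and lay it down flat, knob up, in the middle of the blue rubber mat, pull the red chest's top drawer open by its handle, take out the carburettor and lower it gently into the cleaner's wire basket, standing on its float bowl. Leave the lid off and the top drawer pushed fully home, the lower drawer shut. Do not shift or knock over anything else on the bench, and leave the bearing in the drawer.

Things in the scene. Friction and masses are not known exactly. Their poses are not given: they have to be found in the camera images.
- top_drawer (a joint): slide of the upper drawer: metres open, 0 fully home, 0.200 at the end stop; it slides towards the robot along the handle's own -x axis (may start up to 25 mm ajar). Slides with about 2 N friction plus 6 N per m/s, and stays where it is left.
- top_drawer_handle (a point): middle of the bar handle of the red tool chest's upper drawer (chest 320 deep, 300 wide, 220 high, fixed, a second like drawer below); moves with the drawer; +x points into the chest, y along the bar. Round steel bar 11 thick, 150 long, posts at y = +-64, axis 35 off the drawer front (29 clear behind it), 37 below the chest's top; drawer underside 69 below. 30 high tray on the chest's back half
- top_drawer_floor (a point): point on the upper drawer's inner floor, midway between its sides, 116 behind the handle bar and 63 below it, 60 behind the front wall; moves with the drawer, axes as the handle's. Inside 270 (x) x 258 (y), walls 54 high (red front panel 84); a divider 32 high at y = 0 makes a left and a right bay. A piston (55 across, 46 high) stands at the back of the left (+y) bay
- low_drawer (a joint): slide of the lower drawer, metres open, starts and stays at 0; not used.
- carburettor: motorcycle carburettor, 0.34 kg, in the front half of the top drawer's left or right bay, standing on its float bowl (54 x 48 x 29 high); origin under its centre. Bore: a tube along x, 84 long, 36 across (end flanges 42), axis at height 42. On top an upright round chamber with a black cap, 34 across, height 62 to 76. Grip the cap from above, fingers closing along its own y (across the bore)
- carb_cap (a point): on the carburettor's upright axis, 62 above its underside: TCP point for gripping the cap (the pads then straddle the cap with the tips beside the bore)
- cleaner: ultrasonic cleaner, stainless box 175 (x) x 160 (y) x 150 high, fixed; black control panel on its -x face; stands at the left or the right of the bench. Origin at the centre of its underside. Tank mouth 150 (x) x 137 (y) at the top.
- basket (a point): centre of the wire basket's floor in the tank, axes as the cleaner's, 54 below the rim; the basket is 130 (x) x 117 (y) inside, fixed in the cleaner, walls 39 high above its floor
- lid: loose stainless lid on the cleaner, about 0.24 kg; plate 170 (x) x 156 (y) x 5 whose underside lies on the rim, with a locating lip 10 deep under it (142 x 129, hanging in the tank mouth). Origin at the centre of the lip's lower edge: on the cleaner 140 above the bench, lying on a flat surface at that surface's height. Black knob on top.
- lid_knob (a point): centre of the lid's black knob head, 38 above the lid's origin; head 26 in diameter, from 29 to 46 above the origin; the plate's top is at 15
- mat: blue rubber bench mat 190 (x) x 170 (y) x 3 thick, fixed; origin at the centre of its underside. It lies in front of the chest, at its left, middle or right, so that the open drawer can hang over it; the oil filter and the spanner lie at the two other places.
- oil_filter: bystander: white and orange oil filter, standing, 75 in diameter, 88 high, origin under it
- spanner: bystander: steel spanner lying flat, 170 long along its x, about 35 wide, 10 high, origin at the underside in the middle
- spray_can: bystander: yellow aerosol can, standing just beyond the cleaner, 67 in diameter, 222 high, origin under it
- grease_jar: bystander: grey jar with red cap, standing on the robot's side of the cleaner, 68 in diameter, 85 high, origin under it
- drain_pan: bystander: round black pan with bolts, 230 in diameter, 55 high, fixed, on the other side of the bench from the cleaner, origin under it
- bearing: bystander: ball bearing lying in the other front bay of the upper drawer, 62 in diameter, 18 high, origin under it
Mind the look-alikes: they are no part of the job. There is more than one size of the lid; the one meant has the size given above.

How it is judged:
By the outcome, as a careful person would: the job done as asked, in the order asked, and still so for the second after the job is handed in, with the robot touching nothing.
It also fails if it takes over 72 s, if anything falls off the work surface, if the arm or the gripper's body presses on something with over 40 N, if the wrist force passes 120 N, or if a joint passes its speed limit or range.

ROBOT

A 6-joint arm with a two-finger parallel gripper is mounted at the origin on the work surface. World frame = base frame: x ahead of the robot, y to its left, z up, the work surface at z = 0. Lengths are in m, angles in rad, forces in N, time in s.
With the tool pointing down it reaches from about 0.3 to 0.875 m from the base axis. Payload 6.4 kg.
Tool frame: the origin (TCP) lies between the finger pads, 19 mm behind the fingertips; this is the grasp point; x points along the fingers, y is the direction in which the jaws open and shut, and the axes are right-handed (so a half turn about x gives the same grasp; the last joint's range is limited). The gripper opens to 88 mm and grips with 3 to 60 N. Pads are 18 mm wide; open, the fingers measure 123 mm over their backs; the gripper's body (75 mm by 187 mm) begins 45 mm behind the grasp point.
Start: joints at [-1.397, 0.181, 1.607, -0, 1.354, -0.206], TCP at [0.213, -0.534, 0.257] pointing down, gripper open.
Joint ranges: [-2.99, 2.99], [-0.89, 2.07], [0.3, 2.58], [-1.14, 4.28], [0, 2.63], [-3.12, 3.12]. Speed limits (rad/s): [2.57, 2.57, 3.01, 3.14, 3.14, 3.14].

INTERFACE

Orientations are given as a rotation vector (axis times angle).
In Python, from plant import r gives the robot as it stands.
- The arm moves only by the tool drive_tool, never from a script. Its argument "commands" is a list of rows, each a list of 7 numbers: the shift along the world's x, y, z in cm, then the turn, a rotation vector about the world's x, y, z in degrees, then the opening, from 0 (shut) to 1 (fully open). A call has 1 to 20 rows; each row shifts and turns the commanded pose from where the row before left it; what a row does not reach is not made up. A row lasts 1/10 s, in which the tool goes at most 50 mm and 8.59 degrees, less where a joint would pass 70% of its speed; a pose out of reach is approached as far as the arm can. A call is refused whole if a number of a shift passes 5 or a number of a turn 8.59, either way. A call with a gripper value outside its range is refused whole. The fingers move at their own pace and stop on an object; the grip force is fixed at half the most. Time passes only in rows, so rows that do not move let the fingers close. It gives the time, the measured TCP pose, the force and the opening at its end, in the units of the state.
- r.get_obs(): the state, without advancing time (a new reading comes with each control period).
- r.get_image(name): name is "scene" or "top" or "wrist"; returns a dict with "color" (384x512x3 uint8, red, green, blue), "range_z" (384x512 float32, m along the optical axis (not along the pixel's ray), 0 where there is no reading), "fovy" (degrees; the focal length in pixels is half the picture's height over the tangent of half this angle, whatever the lens; pixels are square), "cx", "cy" (the principal point, pixels), "eye" and "orientation" of the camera in the world; the wrist camera has in their place "tool_from_camera" (4x4, takes a point from camera to tool coordinates, whose origin is the TCP and whose axes are the tool frame's). Camera axes: x right, y down, z forward; pixel columns grow to the right and rows downward; lengths in m; the calibration is good to about 2 mm. A picture is of the moment at which its call begins: read the wrist's pose just before it.
- r.job_done(): hands the job in, once; it reports no verdict.
Trained networks look in the newest picture that a camera, given by its name, has taken for a name from the list of things; names that differ only in an ending like _2 or _b are one class to them, and where a whole thing is asked for, a point or a joint stands for the part that bears it (a point fixed in the world has none). Each returns a list of dicts, best first, with "conf" (0 to 1); they miss things now and then, are a little off and sometimes report something else, mostly with a low value. They report only what shows in the picture. A call takes as long as a camera call. They do not tell look-alikes from the thing itself.
- r.recognise(camera, name): "extent" ([left, top, right, bottom] as shares, 0 to 1, of the picture: columns of its width, rows of its height, round what is visible of it).
- r.outline_of(camera, name): "pixels" (384x512 bool, what is visible of it) and "extent" ([left, top, right, bottom] as shares, 0 to 1, of the picture: columns of its width, rows of its height, round what is visible of it).
The state is a dict: "t": time; "qpos": joint angles; "joint_velocities": joint speeds; "joint_efforts": joint torques, N m; "tcp_pos": TCP position; "tool_rot": TCP orientation; "wrist_force": force on the tool from outside, world axes, zero at the start; "wrist_torque": the same for the moment, N m; "gripper_width": finger opening in m.
Only numpy, scipy, OpenCV 4.12 (cv2) and the standard library are available. Lean on these libraries where they do the work, as an engineer would, in place of code of your own. Each camera call takes 0.05 s, during which the arm holds its last target. There are 200 camera calls.

## Working session

There is one attempt and no reset: what is moved stays moved. The work goes in short steps, Python scripts to look and compute and a tool call to move; the robot and the scene stay as the last step left them, time stands still between calls to the robot, and variables do not carry over. Pictures are saved under pics/ and viewed, about 8 in all and at most 12, crops included, and the job is handed in when it is done.

Besides the shell and the picture viewer there is one more tool, called after "Call:" as name(argument=value, ...) on one line, values as JSON. drive_tool: Moves the arm, as the interface text tells. Its arguments: {"type":"object","properties":{"commands":{"type":"array"}},"required":["commands"]}

```bash
mkdir -p pics
cat > h.py <<'E'
import numpy as np, cv2
from scipy.spatial.transform import Rotation as R
from plant import r
def rot(o):
    o=np.array(o,float)
    if o.shape==(3,3): return o
    if o.shape==(3,): return R.from_rotvec(o).as_matrix()
    return R.from_quat(o).as_matrix()
def cam(name):
    ob=r.get_obs(); im=r.get_image(name)
    f=192/np.tan(np.radians(im['fovy'])/2)
    z=im['range_z']; v,u=np.mgrid[:384,:512]
    P=np.stack([(u-im['cx'])*z/f,(v-im['cy'])*z/f,z],-1)
    if name=='wrist':
        T=np.array(im['tool_from_camera']); P=P@T[:3,:3].T+T[:3,3]
        W=P@rot(ob['tool_rot']).T+np.array(ob['tcp_pos'])
    else:
        W=P@rot(im['orientation']).T+np.array(im['eye'])
    W[z==0]=np.nan
    return im,W
def save(im,n,s=1.5): cv2.imwrite('pics/'+n,cv2.resize(im['color'][:,:,::-1],None,fx=s,fy=s))
E
python3 - <<'E'
from h import *
im0=r.get_image('top');print({k:v for k,v in im0.items() if k not in('color','range_z')})
print(r.get_obs())
for c in('scene','top'):
    im,W=cam(c);save(im,c+'0.png');np.save(c+'W.npy',W)
    for n in['lid','lid_knob','cleaner','mat','top_drawer_handle','carburettor','drain_pan','oil_filter','spanner','spray_can','grease_jar','bearing']:
        for d in r.outline_of(c,n)[:3]:
            m=d['pixels'];p=W[m]; p=p[~np.isnan(p[:,0])]
            if len(p):print(c,n,round(d['conf'],2),(np.array(d['extent'])*[512,384,512,384]).astype(int),np.median(p,0).round(3),np.percentile(p,2,0).round(3),np.percentile(p,98,0).round(3))
E
```

```text
{'fovy': 56.59281569209192, 'cx': 255.59636643554228, 'cy': 190.9267304578119, 'eye': array([ 0.28264434, -0.00590135,  1.46953994]), 'orientation': array([-2.12923335,  2.12567967, -0.21173299])}
{'t': 0.05, 'qpos': array([-1.39728551e+00,  1.81507340e-01,  1.60799608e+00,  8.80446791e-06,
        1.35377324e+00, -2.06299060e-01]), 'joint_velocities': array([ 0.0006728 ,  0.00024465, -0.00052717,  0.00115669, -0.00143067,
        0.00058726]), 'joint_efforts': array([ 1.59793726e-03, -4.35194349e+01, -3.43030608e+01,  7.06590805e-02,
        3.42190848e-02, -4.71976728e-05]), 'tcp_pos': array([ 0.21311012, -0.53352002,  0.25653481]), 'tool_rot': array([ 2.01431256,  0.38891128, -2.01423831]), 'wrist_force': array([-0.05675695, -0.49717701, -0.82258356]), 'wrist_torque': array([-0.01135515, -0.02336637, -0.00013012]), 'gripper_width': 0.08805260400783364}
scene lid 0.72 [370 237 407 274] [0.255 0.352 0.01 ] [0.193 0.29  0.005] [0.311 0.41  0.029]
scene lid 0.64 [304 252 389 317] [0.504 0.406 0.156] [0.414 0.32  0.151] [0.584 0.483 0.183]
scene lid 0.63 [204 296 250 333] [0.783 0.247 
[... 2218 characters left out ...]
0.056]
top drain_pan 0.61 [117 171 171 226] [0.497 0.401 0.155] [0.412 0.321 0.149] [0.582 0.482 0.183]
top oil_filter 0.56 [197 192 217 212] [0.501 0.164 0.086] [ 0.472  0.134 -0.   ] [0.537 0.198 0.094]
top spanner 0.56 [242 183 252 218] [ 0.523 -0.002  0.007] [ 0.448 -0.019 -0.003] [0.593 0.019 0.014]
top spray_can 0.73 [144 154 173 183] [0.616 0.346 0.173] [0.597 0.326 0.002] [0.654 0.39  0.223]
top spray_can 0.7 [144 187 176 227] [0.469 0.326 0.103] [0.395 0.304 0.001] [0.552 0.387 0.154]
top grease_jar 0.84 [119 230 141 245] [0.36  0.47  0.082] [0.329 0.447 0.   ] [0.391 0.514 0.09 ]
top bearing 0.17 [268 185 311 226] [ 0.498 -0.163  0.003] [ 0.407 -0.245 -0.004] [ 0.591 -0.082  0.01 ]
```

View pics/top0.png

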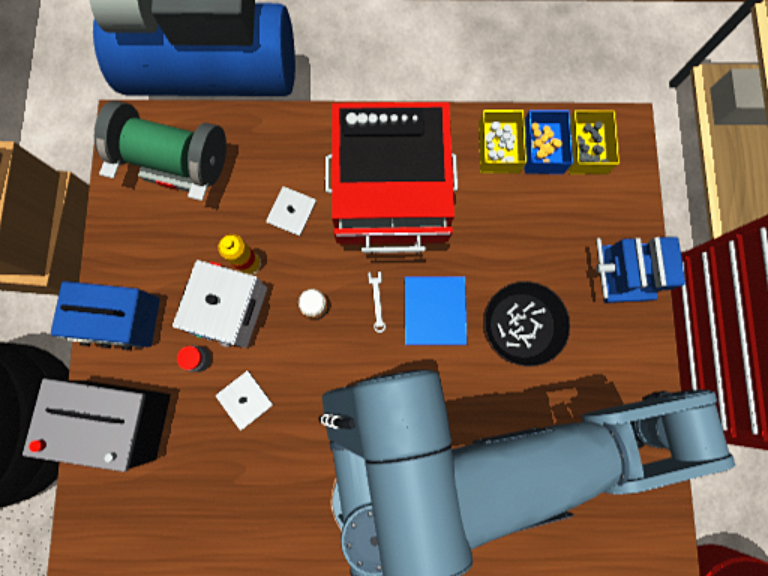

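Run:
```python
from h import *
W=np.load('topW.npy');P=W.reshape(-1,3);P=P[~np.isnan(P[:,0])]
def box(n,x,y,z):
    s=P[(P[:,0]>x[0])&(P[:,0]<x[1])&(P[:,1]>y[0])&(P[:,1]<y[1])&(P[:,2]>z[0])&(P[:,2]<z[1])]
    if len(s)<4: print(n,len(s));return
    c,sz,a=cv2.minAreaRect(s[:,:2].astype(np.float32)*1000)
    print(n,len(s),np.round(c),np.round(sz),round(a,1),s.mean(0).round(3),s[:,2].max().round(3))
box('plate',(.38,.61),(.29,.51),(.147,.162))
box('knob',(.45,.55),(.35,.45),(.175,.2))
box('mat',(.38,.61),(-.27,-.06),(.0015,.012))
box('handle',(.60,.72),(-.2,.13),(.165,.192))
box('chesttop',(.62,1.0),(-.25,.2),(.212,.228))
im=cv2.imread('pics/top0.png')
cv2.imwrite('pics/crop0.png',cv2.resize(im[150:450,150:600],None,fx=1.75,fy=1.75,interpolation=cv2.INTER_CUBIC))
```

```text
plate 1938 [516. 397.] [162. 213.] 74.2 [0.496 0.4   0.155] 0.162
knob 42 [498. 401.] [24. 22.] 4.5 [0.497 0.401 0.186] 0.191
mat 1563 [ 496. -165.] [227. 209.] 0.1 [ 0.495 -0.163  0.004] 0.011
handle 316 [663. -41.] [ 88. 297.] 1.0 [ 0.65  -0.043  0.181] 0.192
chesttop 5174 [848. -38.] [308. 299.] 0.9 [ 0.824 -0.041  0.221] 0.228
```

View pics/scene0.png

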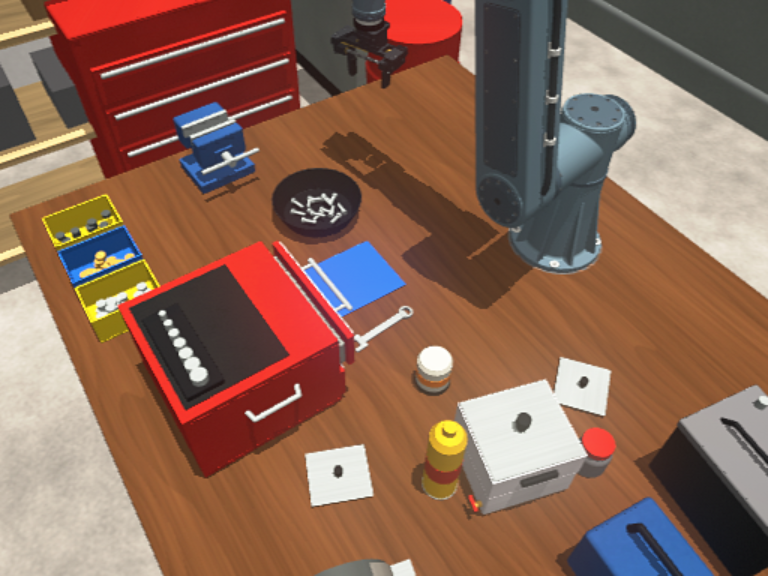

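The three lid-like things in the top view are at px (213,300) on the cleaner, (291,210) and (243,400). The one on the cleaner measures about 170x156, the two on the bench only about 120, so the cleaner's is the one meant. I'll confirm it in a crop from the wrist camera. The mat is at (435,310) in front right, the chest is at (393,180) with its top drawer slightly ajar, and the jar, can and filter stand clear.

Run:
```python
from h import *
im,W=cam('top')
def rect(m):
    p=W[m];p=p[~np.isnan(p[:,0])];return p
m=(W[:,:,2]>.147)&(W[:,:,2]<.165)&(W[:,:,0]>.38)&(W[:,:,0]<.61)&(W[:,:,1]>.29)&(W[:,:,1]<.51)
m=cv2.morphologyEx(m.astype(np.uint8),cv2.MORPH_OPEN,np.ones((5,5)))>0
p=rect(m);print('plate',cv2.minAreaRect((p[:,:2]*1000).astype(np.float32)))
c=im['color'].astype(int)
m=(c[:,:,2]>180)&(c[:,:,0]<90)&(abs(W[:,:,2])<.02)&(W[:,:,1]>-.3)&(W[:,:,1]<-.03)&(W[:,:,0]<.65)&(W[:,:,0]>.35)
m=cv2.morphologyEx(m.astype(np.uint8),cv2.MORPH_OPEN,np.ones((3,3)))>0
p=rect(m);print('mat',cv2.minAreaRect((p[:,:2]*1000).astype(np.float32)),p.mean(0))
m=(abs(W[:,:,2]-.221)<.006)&(W[:,:,0]>.6)&(abs(W[:,:,1])<.3)
m=cv2.morphologyEx(m.astype(np.uint8),cv2.MORPH_OPEN,np.ones((5,5)))>0
p=rect(m);print('chest',cv2.minAreaRect((p[:,:2]*1000).astype(np.float32)))
print(rot(r.get_obs()['tool_rot']).round(3))
```

```text
plate ((497.756103515625, 401.5921936035156), (161.85581970214844, 174.89013671875), 74.18270111083984)
mat ((495.51373291015625, -164.44760131835938), (167.444580078125, 186.55349731445312), 89.60685729980469) [ 0.4941131  -0.16321193  0.00314327]
chest ((847.7894897460938, -38.55841064453125), (306.7029113769531, 298.6091613769531), 1.0049819946289062)
[[-0.     0.371 -0.929]
 [ 0.    -0.929 -0.371]
 [-1.    -0.     0.   ]]
```

Call:
drive_tool(commands=[[1,4.6,0.5,0,0,7.1,1],[1,4.6,0.5,0,0,7.1,1],[1,4.6,0.5,0,0,7.1,1],[1,4.6,0.5,0,0,7.1,1],[1.5,4.6,0.5,0,0,7.1,1],[1.5,4.6,0.5,0,0,7.1,1],[1.5,4.6,0.5,0,0,7.1,1],[1.5,4.6,0.5,0,0,7.1,1],[1.5,4.6,0.5,0,0,7.1,1],[1.5,4.6,0.5,0,0,7.1,1],[1.5,4.6,0.5,0,0,7.1,1],[1.5,4.6,0.5,0,0,7.1,1],[1.5,4.6,0.5,0,0,7.1,1],[1.5,4.6,0.5,0,0,7.1,1],[1.5,4.6,0.5,0,0,7.1,1],[1.5,4.6,0.5,0,0,7.1,1],[1.5,4.6,0,0,0,7.1,1],[1.5,4.6,0,0,0,7.1,1],[1,4.6,0,0,0,7.1,1],[0,0,0,0,0,7.1,1]])

```text
t: 3.4
tcp_pos: [0.4731, 0.3445, 0.3359]
tool_rot: [0.216, 1.562, -0.215]
wrist_force: [-0.2, -1.9, -1.4]
gripper_width: 0.0882
```

```bash
cat >> h.py <<'E'
def st():
    o=r.get_obs();Rm=rot(o['tool_rot']);y=Rm[:,1]
    print('t',round(o['t'],2),'tcp',np.round(o['tcp_pos'],4),'jawyaw',np.degrees(np.arctan2(y[1],y[0])).round(1),'x',Rm[:,0].round(3),'w',round(o['gripper_width'],4),'F',np.round(o['wrist_force'],1),'q',np.round(o['qpos'],2))
E
python3 - <<'E'
from h import *
st();im,W=cam('wrist');save(im,'w1.png')
P=W.reshape(-1,3);P=P[~np.isnan(P[:,0])]
s=P[(abs(P[:,2]-.182)<.012)&(abs(P[:,0]-.498)<.04)&(abs(P[:,1]-.401)<.04)]
print('knob',len(s),cv2.minEnclosingCircle((s[:,:2]*1000).astype(np.float32)),s[:,2].max())
m=(abs(W[:,:,2]-.155)<.006)&(abs(W[:,:,0]-.498)<.12)&(abs(W[:,:,1]-.401)<.12)
m=cv2.morphologyEx(m.astype(np.uint8),cv2.MORPH_OPEN,np.ones((5,5)))>0
p=W[m];print('plate',cv2.minAreaRect((p[:,:2]*1000).astype(np.float32)),p.min(0),p.max(0))
E
```

```text
t 3.4 tcp [0.4731 0.3445 0.3359] jawyaw 74.3 x [-0.002  0.001 -1.   ] w 0.0882 F [-0.2 -1.9 -1.4] q [ 0.43  0.15  1.48  0.    1.51 -0.87]
knob 787 ((496.1385803222656, 400.006591796875), 13.076508522033691) 0.18933285452061346
plate ((508.78173828125, 397.1783447265625), (160.70101928710938, 201.19712829589844), 74.13060760498047) [0.39067571 0.29982903 0.14906089] [0.60022382 0.50110991 0.16092906]
```

View pics/w1.png

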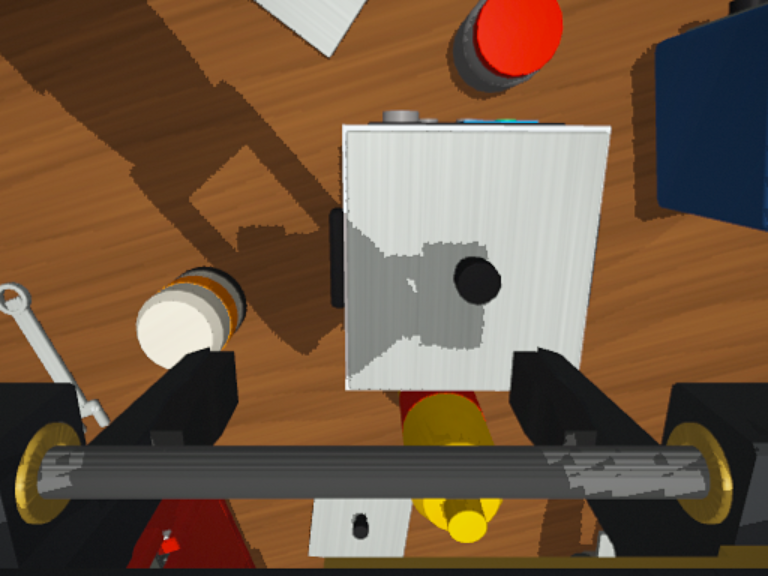

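The wrist picture shows the full-size lid covering the cleaner, with its knob at (477,281) and the control panel at the top edge. That confirms the lid on the cleaner, so I grasp it.

Call:
drive_tool(commands=[[1.2,2.8,0,0,0,0,1],[1.15,2.8,0,0,0,0,1],[0,0,-4,0,0,0,1],[0,0,-4,0,0,0,1],[0,0,-4,0,0,0,1],[0,0,-2,0,0,0,1],[0,0,-1.6,0,0,0,1],[0,0,0,0,0,0,0],[0,0,0,0,0,0,0],[0,0,0,0,0,0,0],[0,0,0,0,0,0,0],[0,0,0,0,0,0,0],[0,0,0,0,0,0,0]])

```text
t: 4.75
tcp_pos: [0.4969, 0.3961, 0.1821]
tool_rot: [0.223, 1.558, -0.222]
wrist_force: [0.5, 0.1, -0.2]
gripper_width: 0.0418
```

Call:
drive_tool(commands=[[0,0.2,-0.3,0,0,0,0],[0,0,0,0,0,0,0],[0,0,0,0,0,0,0],[0,0,0,0,0,0,0]])

```text
t: 5.15
tcp_pos: [0.4965, 0.398, 0.1781]
tool_rot: [0.222, 1.56, -0.223]
wrist_force: [-0.3, 0.4, -1.9]
gripper_width: 0.025
```

Call:
drive_tool(commands=[[0,0,0,0,0,0,0],[0,0,1,0,0,0,0],[0,0,1.5,0,0,0,0],[0,0,2.5,0,0,0,0],[0,0,3.5,0,0,0,0],[0,0,3.5,0,0,0,0],[0,0,0,0,0,0,0]])

```text
t: 5.85
tcp_pos: [0.4991, 0.3992, 0.3066]
tool_rot: [0.228, 1.549, -0.217]
wrist_force: [0.5, 0.7, -1.2]
gripper_width: 0.0245
```

```bash
python3 -c "
from h import *
st()"
```

```text
t 5.85 tcp [0.4991 0.3992 0.3066] jawyaw 73.8 x [ 0.011  0.005 -1.   ] w 0.0245 F [ 0.5  0.7 -1.2] q [ 0.49  0.28  1.39 -0.    1.46 -0.8 ]
```

Call:
drive_tool(commands=[[0,-1.5,0,0,0,1,0],[0,-3,0,0,0,1,0],[0,-4,0,0,0,1,0],[0,-4,0,0,0,1,0],[0,-4,0,0,0,1,0],[0,-4,0,0,0,1,0],[0,-4,0,0,0,1,0],[0,-4,0,0,0,1,0],[0,-4,0,0,0,1,0],[0,-4,0,0,0,1,0],[0,-4,0,0,0,1,0],[0,-4,-1,0,0,1,0],[0,-4,-2,0,0,1,0],[-0.2,-4,-2,0,0,1,0],[0,-2.5,-2,0,0,1,0],[0,-1.3,-2,0,0,0.6,0],[0,0,-2,0,0,0,0],[0,0,0,0,0,0,0],[0,0,0,0,0,0,0]])

```text
t: 7.75
tcp_pos: [0.4944, -0.1648, 0.1885]
tool_rot: [0.009, 1.572, -0.008]
wrist_force: [-0.4, -0.4, -1.2]
gripper_width: 0.0244
```

Run:
```python
from h import *
st();im,W=cam('top');save(im,'t2.png');np.save('W2.npy',W)
m=(abs(W[:,:,2]-.172)<.015)&(abs(W[:,:,0]-.5)<.13)&(abs(W[:,:,1]+.164)<.13)
p=W[m];print('plate',len(p),cv2.minAreaRect((p[:,:2]*1000).astype(np.float32)),p.mean(0))
A=np.c_[p[:,:2],np.ones(len(p))];print(np.linalg.lstsq(A,p[:,2],rcond=None)[0])
im,W=cam('wrist');save(im,'w2.png')
```

```text
t 7.75 tcp [ 0.4944 -0.1648  0.1885] jawyaw 89.4 x [-0.001  0.001 -1.   ] w 0.0244 F [-0.4 -0.4 -1.2] q [-0.55  0.14  1.81 -0.    1.2  -2.11]
plate 398 ((515.4461059570312, -133.395263671875), (294.2308044433594, 104.14179229736328), 35.681026458740234) [ 0.48331546 -0.15506247  0.16649831]
[ 0.05635998 -0.00504859  0.13847582]
```

View pics/w2.png

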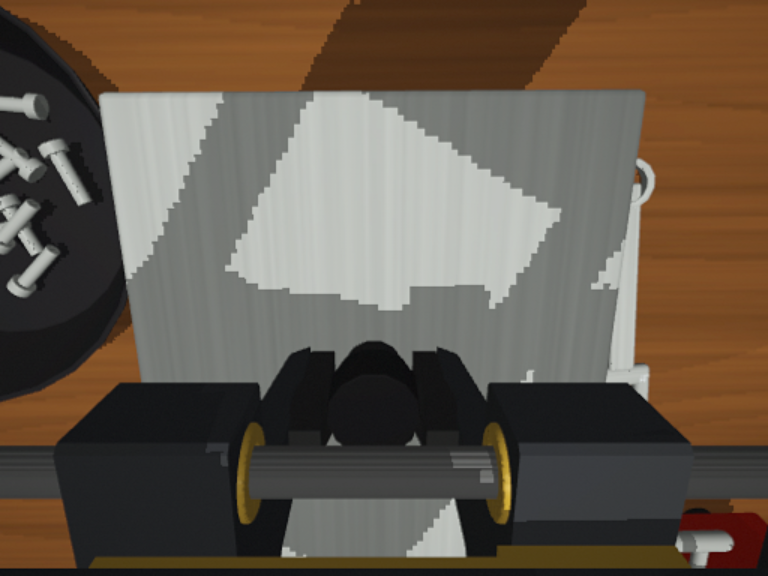

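The lid hangs level under the gripper at px (370,300), with its front edge running along row 92. I check its yaw numerically before lowering it.

Run:
```python
from h import *
im,W=cam('wrist')
z0=.1885-.038+.015
m=(abs(W[:,:,2]-z0)<.012)&(np.mgrid[:384,:512][0]<250)
p=W[m];print(len(p),p.min(0),p.max(0))
A=np.c_[p[:,:2],np.ones(len(p))];print('plane',np.linalg.lstsq(A,p[:,2],rcond=None)[0],p[:,2].mean())
# front edge
pts=[];L=[];Rr=[]
for u in range(85,410,5):
    v=np.where(m[:,u])[0]
    if len(v): pts.append(W[v[0],u])
pts=np.array(pts);k=np.polyfit(pts[:,1],pts[:,0],1);print('front x',np.median(pts[:,0]),'yaw',-np.degrees(np.arctan(k[0])))
for v in range(75,240,5):
    u=np.where(m[v])[0]
    if len(u): L.append(W[v,u[0]]);Rr.append(W[v,u[-1]])
for q in(np.array(L),np.array(Rr)):
    k=np.polyfit(q[:,0],q[:,1],1);print('side y',np.median(q[:,1]),'yaw',np.degrees(np.arctan(k[0])))
```

```text
62370 [ 0.40872737 -0.2439083   0.16344721] [ 0.49802591 -0.08780268  0.17749742]
plane [ 0.0048411  -0.00095429  0.16561094] 0.16794006549447318
front x 0.40929262371310576 yaw -0.29484587583269334
side y -0.24297091113493965 yaw -0.14513599898473506
side y -0.08865702129176328 yaw -0.2182511560776549
```

Call:
drive_tool(commands=[[0.05,0.1,-2.5,0,0,0,0],[0,0,-3.5,0,0,0,0],[0,0,-3.5,0,0,0,0],[0,0,-2.5,0,0,0,0],[0,0,-1.5,0,0,0,0],[0,0,-0.7,0,0,0,0],[0,0,0,0,0,0,0],[0,0,0,0,0,0,0]])

```text
t: 8.7
tcp_pos: [0.4962, -0.1644, 0.0477]
tool_rot: [0.008, 1.569, -0.009]
wrist_force: [-0.0, -0.5, -2.0]
gripper_width: 0.0245
```

Call:
drive_tool(commands=[[0,0,-0.3,0,0,0,0],[0,0,-0.2,0,0,0,0],[0,0,-0.1,0,0,0,0],[0,0,-0.1,0,0,0,0],[0,0,0,0,0,0,0]])

```text
t: 9.2
tcp_pos: [0.4956, -0.1642, 0.041]
tool_rot: [0.008, 1.571, -0.009]
wrist_force: [-5.9, 2.9, 13.8]
gripper_width: 0.0246
```

Call:
drive_tool(commands=[[0,0,0,0,0,0,0.8],[0,0,0,0,0,0,0.8],[0,0,0,0,0,0,0.8],[0,0,0,0,0,0,0.8],[0,0,0,0,0,0,0.8],[0,0,2,0,0,0,0.8],[0,0,4,0,0,0,0.8],[0,0,5,0,0,0,0.8],[0,0,5,0,0,0,0.8],[0,0,5,0,0,-8,0.6],[0,0,5,0,0,-8,0.6],[1,0.5,4,0,0,-8,0.6],[1,0.5,0,0,0,-8,0.4],[1,0.5,0,0,0,-8,0.4],[1,0.5,0,0,0,-8,0.4],[1,0.5,0,0,0,-8,0.4],[1,0.5,0,0,0,-8,0.3],[1,0.5,0,0,0,-8,0.3],[1,0.5,0,0,0,-8,0.3]])

```text
t: 11.1
tcp_pos: [0.5755, -0.1237, 0.3391]
tool_rot: [1.092, 1.28, -1.093]
wrist_force: [-0.4, -0.4, -0.4]
gripper_width: 0.0263
```

Call:
drive_tool(commands=[[0,0,0,0,0,-8.4,0.3],[0,0,0,0,0,0,0.3]])

```text
t: 11.3
tcp_pos: [0.5753, -0.1238, 0.339]
tool_rot: [1.197, 1.217, -1.198]
wrist_force: [-0.6, 0.2, -0.4]
gripper_width: 0.0265
```

Run:
```python
from h import *
st();im,W=cam('wrist');save(im,'w3.png')
im,T=cam('top');np.save('T3.npy',T)
m=(abs(T[:,:,2]-.016)<.008)&(abs(T[:,:,0]-.495)<.13)&(abs(T[:,:,1]+.164)<.13)
m=cv2.morphologyEx(m.astype(np.uint8),cv2.MORPH_OPEN,np.ones((5,5)))>0
p=T[m];print('lid',len(p),cv2.minAreaRect((p[:,:2]*1000).astype(np.float32)),p.mean(0))
for X,n in((W,'wrist'),(T,'top')):
    P=X.reshape(-1,3);P=P[~np.isnan(P[:,0])]
    s=P[(P[:,0]<.655)&(P[:,0]>.55)&(abs(P[:,1]+.04)<.11)&(P[:,2]>.174)&(P[:,2]<.2)]
    print(n,len(s))
    for y in np.arange(-.14,.07,.02):
        q=s[abs(s[:,1]-y)<.01]
        if len(q):print(y.round(2),np.percentile(q,[2,50,98],0).round(4).tolist())
```

```text
t 11.3 tcp [ 0.5753 -0.1238  0.339 ] jawyaw 0.9 x [-0.001  0.    -1.   ] w 0.0265 F [-0.6  0.2 -0.4] q [-0.41  0.16  1.47 -0.    1.51 -0.43]
lid 272 ((479.9919128417969, -199.5984649658203), (83.06826782226562, 134.4715576171875), 88.86392211914062) [ 0.46317808 -0.2088929   0.01794435]
wrist 2844
-0.12 [[0.6187, -0.1229, 0.1848], [0.6239, -0.1152, 0.1886], [0.6403, -0.11, 0.1909]]
-0.1 [[0.6184, -0.1098, 0.1848], [0.6278, -0.1045, 0.1883], [0.6537, -0.0906, 0.1909]]
-0.08 [[0.6179, -0.0895, 0.1848], [0.6223, -0.0801, 0.189], [0.6282, -0.0707, 0.1911]]
-0.06 [[0.6175, -0.0699, 0.1848], [0.6221, -0.0604, 0.1892], [0.6279, -0.0504, 0.1912]]
-0.04 [[0.6171, -0.0496, 0.1849], [0.6217, -0.0398, 0.189], [0.6274, -0.0302, 0.1909]]
-0.02 [[0.6167, -0.0294, 0.185], [0.6214, -0.02, 0.1891], [0.6274, -0.0102, 0.1917]]
0.0 [[0.6164, -0.0095, 0.1852], [0.6216, 0.0004, 0.189], [0.6549, 0.0095, 0.1991]]
0.02 [[0.6162, 0.0101, 0.184], [0.6227, 0.0134, 0.1885], [0.6547, 0.0168, 0.1975]]
top 111
-0.12 [[0.6219, -0.11, 0.1841], [0.6219, -0.11, 0.1841], [0.6219, -0.11, 0.1841]]
-0.1 [[0.6211, -0.1099, 0.1821], [0.6288, -0.1026, 0.1864], [0.6531, -0.0912, 0.1906]]
-0.08 [[0.6209, -0.0875, 0.1837], [0.6245, -0.08, 0.1866], [0.6293, -0.0727, 0.1918]]
-0.04 [[0.6289, -0.0318, 0.1857], [0.6289, -0.0318, 0.1857], [0.6289, -0.0318, 0.1857]]
-0.02 [[0.6207, -0.0281, 0.1837], [0.624, -0.0207, 0.1865], [0.6294, -0.0132, 0.1918]]
0.0 [[0.6198, -0.0095, 0.1839], [0.6242, -0.0003, 0.1884], [0.629, 0.009, 0.1916]]
0.02 [[0.6194, 0.0127, 0.1814], [0.6292, 0.0203, 0.1872], [0.6529, 0.0277, 0.1911]]
0.04 [[0.6185, 0.0312, 0.1816], [0.621, 0.0314, 0.1877], [0.6242, 0.035, 0.1913]]
```

View pics/w3.png

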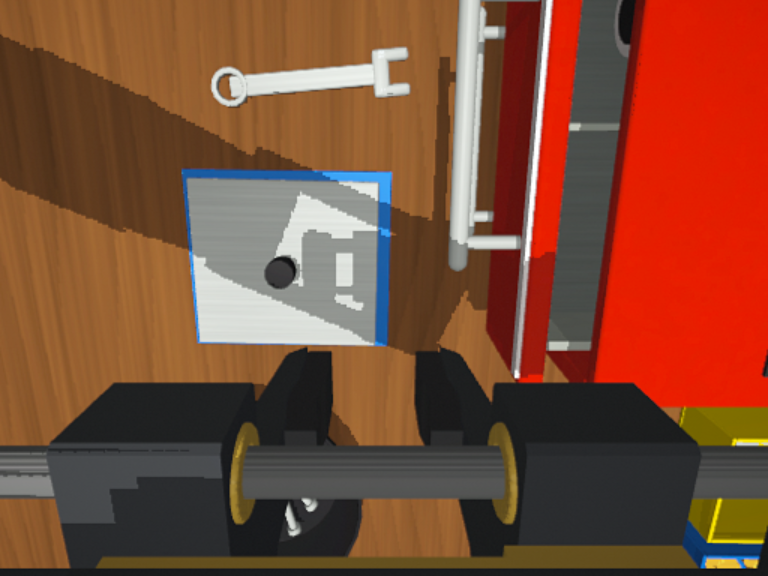

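The lid lies on the mat with its knob at (280,272). The handle bar is at column 465, rows 0-265, and the drawer is slightly ajar. I check the lid's centring and work out the handle grasp.

Run:
```python
from h import *
im,W=cam('wrist')
c=im['color'].astype(int)
reg=(abs(W[:,:,0]-.495)<.13)&(abs(W[:,:,1]+.164)<.13)
lid=reg&(W[:,:,2]>.0125)&(W[:,:,2]<.03)
lid=cv2.morphologyEx(lid.astype(np.uint8),cv2.MORPH_OPEN,np.ones((5,5)))>0
p=W[lid];print('lid',cv2.minAreaRect((p[:,:2]*1000).astype(np.float32)),p.mean(0))
blue=reg&(c[:,:,2]>c[:,:,0]+60)&(W[:,:,2]<.012)
p=W[blue];print('mat',cv2.minAreaRect((p[:,:2]*1000).astype(np.float32)),p.min(0),p.max(0),np.median(p[:,2]))
k=reg&(W[:,:,2]>.042)&(W[:,:,2]<.06);p=W[k]
print('knob',cv2.minEnclosingCircle((p[:,:2]*1000).astype(np.float32)))
```

```text
lid ((493.9502868652344, -165.0952911376953), (155.94540405273438, 170.4354705810547), 89.78181457519531) [ 0.49445137 -0.16071928  0.01937681]
mat ((495.8302307128906, -164.76907348632812), (190.1019744873047, 169.9970703125), 0.24946700036525726) [ 0.40093603 -0.25006902  0.00050683] [ 0.59086824 -0.07963916  0.00793988] 0.004379479342528442
knob ((494.119873046875, -165.01748657226562), 13.004334449768066)
```

The lid sits within 2 mm of the mat's centre and within 0.5° of its yaw. Next is the handle.

Call:
drive_tool(commands=[[1.5,2.8,0,0,0,0,0.3],[1.6,2.8,0,0,0,0,0.3],[1.6,2.8,0,0,0,0,0.3],[0,0,-4,0,0,0,0.3],[0,0,-4,0,0,0,0.3],[0,0,-3,0,0,0,0.3],[0,0,-1.5,0,0,0,0.3],[0,0,0,0,0,0,0.3],[0,0,0,0,0,0,0.3]])

```text
t: 12.35
tcp_pos: [0.6229, -0.0404, 0.2159]
tool_rot: [1.197, 1.216, -1.195]
wrist_force: [-0.1, 0.2, -0.2]
gripper_width: 0.0261
```

Call:
drive_tool(commands=[[0,0,-1.2,0,0,0,0.3],[0,0,-1,0,0,0,0.3],[0,0,-0.5,0,0,0,0.3],[0,0,0,0,0,0,0.3],[0,0,0,0,0,0,0],[0,0,0,0,0,0,0],[0,0,0,0,0,0,0],[0,0,0,0,0,0,0]])

```text
t: 13.15
tcp_pos: [0.6224, -0.0401, 0.1879]
tool_rot: [1.197, 1.216, -1.196]
wrist_force: [0.4, 0.5, 0.3]
gripper_width: 0.0099
```

Call:
drive_tool(commands=[[-0.5,0,0,0,0,0,0],[-1,0,0,0,0,0,0],[-1.5,-0.05,0,0,0,0,0],[-2,-0.05,0,0,0,0,0],[-2,-0.05,0,0,0,0,0],[-2,-0.05,0,0,0,0,0],[-2,-0.05,0,0,0,0,0],[-2,-0.05,0,0,0,0,0],[-1.5,0,0,0,0,0,0],[-1,0,0,0,0,0,0],[-0.5,0,0,0,0,0,0],[0,0,0,0,0,0,0],[0,0,0,0,0,0,0]])

```text
t: 14.45
tcp_pos: [0.4622, -0.043, 0.1878]
tool_rot: [1.197, 1.217, -1.197]
wrist_force: [-1.9, 0.3, 6.4]
gripper_width: 0.01
```

Call:
drive_tool(commands=[[0,0,0,0,0,0,0.35],[0,0,0,0,0,0,0.35],[0,0,0,0,0,0,0.35],[0,0,2,0,0,0,0.35],[0,0,4,0,0,0,0.35],[0,0,4,0,0,0,0.6],[0,0,4,0,0,8,0.8],[1,0,3,0,0,8,1],[2,0,2,0,0,8,1],[2,0,0,0,0,8,1],[2,0,0,0,0,8,1],[2,0,0,0,0,8,1],[2,0,0,0,0,8,1],[2,0,0,0,0,8,1],[2,0,0,0,0,8,1],[2,0,0,0,0,8,1],[0,0,0,0,0,8,1],[0,0,0,0,0,0,1]])

```text
t: 16.25
tcp_pos: [0.6325, -0.043, 0.3762]
tool_rot: [0.014, 1.573, -0.013]
wrist_force: [-0.1, -0.6, 0.4]
gripper_width: 0.0882
```

Run:
```python
from h import *
st()
for c in('wrist','top'):
    im,W=cam(c);save(im,c+'4.png');np.save(c+'4.npy',W)
    for n in['carburettor','carb_cap','bearing','top_drawer_handle']:
        for d in r.outline_of(c,n)[:2]:
            m=d['pixels'];p=W[m]; p=p[~np.isnan(p[:,0])]
            if len(p):print(c,n,round(d['conf'],2),(np.array(d['extent'])*[768,576,768,576]).astype(int),np.median(p,0).round(3),np.percentile(p,2,0).round(3),np.percentile(p,98,0).round(3))
```

```text
t 16.25 tcp [ 0.6325 -0.043   0.3762] jawyaw 89.0 x [-0.002  0.001 -1.   ] w 0.0882 F [-0.1 -0.6  0.4] q [-0.25  0.25  1.29  0.    1.6  -1.81]
wrist carburettor 0.85 [423 124 502 266] [0.593 0.012 0.18 ] [ 0.555 -0.006  0.149] [0.636 0.039 0.198]
wrist carb_cap 0.87 [417 127 503 262] [0.593 0.012 0.18 ] [ 0.555 -0.006  0.15 ] [0.636 0.038 0.198]
wrist carb_cap 0.56 [  0   0  74 145] [ 0.487 -0.353  0.007] [ 0.439 -0.389  0.004] [ 0.551 -0.293  0.057]
wrist bearing 0.7 [238 167 327 251] [ 0.608 -0.106  0.139] [ 0.581 -0.135  0.125] [ 0.637 -0.078  0.141]
wrist top_drawer_handle 0.87 [ 94   1 637 369] [ 0.573 -0.051  0.122] [ 0.497 -0.177  0.12 ] [0.725 0.087 0.206]
wrist top_drawer_handle 0.47 [139   1 318  25] [ 0.45  -0.176  0.019] [ 0.442 -0.24   0.017] [ 0.459 -0.09   0.021]
top bearing 0.52 [412 248 423 268] [ 0.606 -0.121  0.137] [ 0.587 -0.129  0.131] [ 0.63  -0.106  0.145]
top bearing 0.32 [172 266 270 342] [0.496 0.402 0.098] [0.4   0.307 0.019] [0.59  0.488 0.154]
top top_drawer_handle 0.77 [356 225 455 313] [ 0.611 -0.122  0.122] [ 0.467 -0.175  0.115] [0.7   0.028 0.206]
top top_drawer_handle 0.48 [406 275 467 341] [ 0.467 -0.178  0.018] [ 0.414 -0.239  0.012] [ 0.572 -0.092  0.049]
```

View pics/wrist4.png

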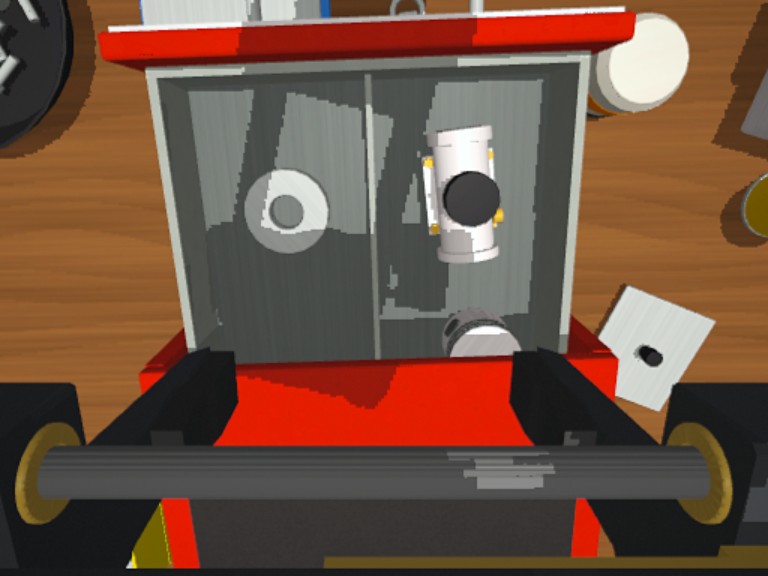

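The carburettor is in the left bay at (468,195), its cap at (471,199). The bearing is at (287,210) in the other bay and the piston is at the back at (485,335).

Run:
```python
from h import *
W=np.load('wrist4.npy');c=cv2.imread('pics/wrist4.png');c=cv2.resize(c,(512,384)).astype(int)
reg=(W[:,:,0]>.53)&(W[:,:,0]<.66)&(W[:,:,1]>-.03)&(W[:,:,1]<.075)
m=reg&(W[:,:,2]>.185)&(c.max(2)<90);p=W[m];print('cap',len(p),cv2.minEnclosingCircle((p[:,:2]*1000).astype(np.float32)),np.median(p,0))
m=reg&(W[:,:,2]>.150)&(c.min(2)>120);p=W[m];q=p[:,:2]*1000
print('bore',len(p),cv2.minAreaRect(q.astype(np.float32)),cv2.fitLine(q.astype(np.float32),cv2.DIST_L2,0,.01,.01).ravel(),p[:,2].max())
for u in(437,463):print('fl')
f=reg&(abs(W[:,:,2]-.122)<.006);print('floor z',np.median(W[f][:,2]))
# divider, wall
d=(W[:,:,0]>.55)&(W[:,:,0]<.65)
for lo,hi in((-.06,-.02),(.07,.11)):
    m=d&(W[:,:,1]>lo)&(W[:,:,1]<hi)&(W[:,:,2]>.145)&(W[:,:,2]<.185);p=W[m];print(len(p),np.percentile(p,[2,98],0).round(3).tolist() if len(p) else '')
h=(W[:,:,0]<.50)&(W[:,:,2]>.19);p=W[h];print('panel',np.percentile(p,[2,98],0).round(3).tolist())
```

```text
cap 18107 ((610.2694091796875, 5.010481834411621), 35.1980094909668) [0.61070034 0.00714492 0.4369046 ]
bore 3062 ((596.9130249023438, 5.181224822998047), (85.18431854248047, 71.65908813476562), 5.7959113121032715) [ 9.9608332e-01 -8.8419266e-02  5.9647729e+02  6.2162142e+00] 0.4423421775900722
fl
fl
floor z 0.1215160442996224
369 [[0.551, -0.047, 0.152], [0.648, -0.042, 0.155]]
1720 [[0.552, 0.084, 0.146], [0.648, 0.09, 0.177]]
panel [[0.494, -0.171, 0.202], [0.5, 0.094, 0.206]]
```

Run:
```python
from h import *
W=np.load('wrist4.npy');c=cv2.imread('pics/wrist4.png');c=cv2.resize(c,(512,384)).astype(int)
reg=(W[:,:,0]>.53)&(W[:,:,0]<.66)&(W[:,:,1]>-.03)&(W[:,:,1]<.075)&(W[:,:,2]<.21)
m=reg&(W[:,:,2]>.188)&(c.max(2)<90);p=W[m];print('cap',len(p),cv2.minEnclosingCircle((p[:,:2]*1000).astype(np.float32)),np.median(p,0))
m=reg&(W[:,:,2]>.165)&(W[:,:,2]<.188);p=W[m];q=(p[:,:2]*1000).astype(np.float32)
print('bore',len(p),cv2.minAreaRect(q),cv2.fitLine(q,cv2.DIST_L2,0,.01,.01).ravel())
```

```text
cap 1058 ((595.772705078125, 17.118478775024414), 16.92144012451172) [0.59499659 0.01638836 0.19743447]
bore 2280 ((595.7431640625, 16.810523986816406), (85.21017456054688, 41.270179748535156), 6.690990447998047) [9.9464828e-01 1.0331917e-01 5.9339203e+02 1.3626282e+01]
```

Call:
drive_tool(commands=[[-1.8,3,0,0,0,3.6,0.62],[-1.88,3,0,0,0,3.6,0.62],[0,0,-4,0,0,0,0.62],[0,0,-4,0,0,0,0.62],[0,0,-4,0,0,0,0.62],[0,0,-3,0,0,0,0.62],[0,0,-1.5,0,0,0,0.62],[0,0,0,0,0,0,0.62],[0,0,0,0,0,0,0.62]])

```text
t: 17.65
tcp_pos: [0.5962, 0.0168, 0.2138]
tool_rot: [-0.085, 1.567, 0.084]
wrist_force: [0.2, -0.0, 0.4]
gripper_width: 0.0546
```

Run:
```python
from h import *
st()
```

```text
t 17.65 tcp [0.5962 0.0168 0.2138] jawyaw 96.2 x [ 0.002 -0.    -1.   ] w 0.0546 F [ 0.2 -0.   0.4] q [-0.17  0.27  1.59 -0.    1.28 -1.85]
```

Call:
drive_tool(commands=[[0,0,-1.5,0,0,0,0.62],[0,0,-1.1,0,0,0,0.62],[0,0,-0.5,0,0,0,0.62],[0,0,0,0,0,0,0.62],[0,0,0,0,0,0,0],[0,0,0,0,0,0,0],[0,0,0,0,0,0,0],[0,0,0,0,0,0,0],[0,0,0,0,0,0,0]])

```text
t: 18.55
tcp_pos: [0.5957, 0.0171, 0.1819]
tool_rot: [-0.084, 1.568, 0.084]
wrist_force: [0.6, 1.3, 1.9]
gripper_width: 0.0347
```

Call:
drive_tool(commands=[[0,0,1,0,0,0,0],[0,0,2,0,0,0,0],[0,0,3,0,0,0,0],[0,0,4,0,0,0,0],[0,0,4,0,0,0,0],[-1,0.5,3,0,0,0,0],[-1.5,1.5,1,0,0,-2,0],[-1.5,3,0,0,0,-2,0],[-1.5,4,0,0,0,-2,0],[-1.5,4,0,0,0,-2,0],[-1.5,4,0,0,0,-2,0],[-1.4,4,0,0,0,-2,0],[0,4,0,0,0,-2,0],[0,4,0,0,0,-2,0],[0,4,0,0,0,-2,0],[0,3,0,0,0,-2,0],[0,1.8,0,0,0,-2,0],[0,0.5,0,0,0,0,0],[0,0,0,0,0,0,0]])

```text
t: 20.45
tcp_pos: [0.4961, 0.4, 0.3611]
tool_rot: [0.215, 1.561, -0.216]
wrist_force: [0.3, -0.3, -2.7]
gripper_width: 0.0344
```

Run:
```python
from h import *
st();im,W=cam('wrist');save(im,'w5.png')
i2,T=cam('top')
reg=(abs(T[:,:,0]-.497)<.11)&(abs(T[:,:,1]-.4)<.11)
m=reg&(abs(T[:,:,2]-.152)<.008);p=T[m];print('rim',len(p),cv2.minAreaRect((p[:,:2]*1000).astype(np.float32)))
```

```text
t 20.45 tcp [0.4961 0.4    0.3611] jawyaw 74.3 x [-0.001 -0.001 -1.   ] w 0.0344 F [ 0.3 -0.3 -2.7] q [ 0.49  0.26  1.31 -0.    1.58 -0.8 ]
rim 361 ((507.8393249511719, 363.66064453125), (227.611083984375, 143.15841674804688), 14.51347827911377)
```

View pics/w5.png

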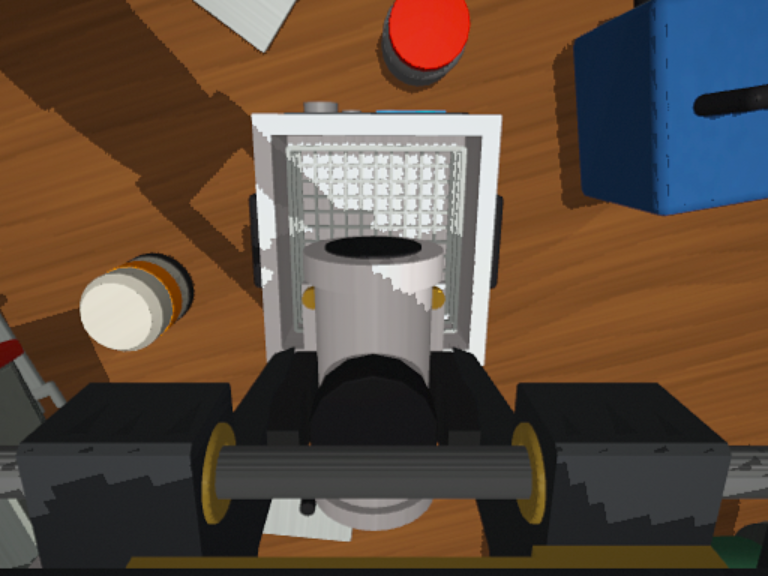

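The carburettor hangs straight over the open basket: basket at (377,240), bore at (372,320), the two aligned. I lower it.

Call:
drive_tool(commands=[[0,0,-2,0,0,0,0],[0,0,-3.5,0,0,0,0],[0,0,-3.5,0,0,0,0],[0,0,-3.5,0,0,0,0],[0,0,-3,0,0,0,0],[0,0,-2,0,0,0,0],[0,0,-1.2,0,0,0,0],[0,0,-0.6,0,0,0,0],[0,0,0,0,0,0,0],[0,0,0,0,0,0,0]])

```text
t: 21.55
tcp_pos: [0.4972, 0.4001, 0.1699]
tool_rot: [0.218, 1.558, -0.216]
wrist_force: [0.0, 0.2, -2.1]
gripper_width: 0.0346
```

Call:
drive_tool(commands=[[0,0,-0.5,0,0,0,0],[0,0,-0.3,0,0,0,0],[0,0,-0.2,0,0,0,0],[0,0,-0.1,0,0,0,0],[0,0,0,0,0,0,0],[0,0,0,0,0,0,0]])

```text
t: 22.15
tcp_pos: [0.4964, 0.4001, 0.158]
tool_rot: [0.217, 1.56, -0.217]
wrist_force: [-3.1, -0.8, 3.2]
gripper_width: 0.0344
```

Call:
drive_tool(commands=[[0,0,0,0,0,0,0.6],[0,0,0,0,0,0,0.6],[0,0,0,0,0,0,0.6],[0,0,0,0,0,0,0.6],[0,0,1,0,0,0,0.6],[0,0,2,0,0,0,0.6],[0,0,4,0,0,0,0.6],[0,0,5,0,0,0,0.6],[0,0,5,0,0,0,0.6],[0,-2,3,0,0,0,0.6],[0,-4,0,0,0,0,0.6],[0,0,0,0,0,0,0.6]])

```text
t: 23.35
tcp_pos: [0.4971, 0.3372, 0.3601]
tool_rot: [0.219, 1.556, -0.219]
wrist_force: [-0.0, -0.9, -0.0]
gripper_width: 0.0529
```

Run:
```python
from h import *
st();im,W=cam('wrist');save(im,'w6.png')
```

```text
t 23.35 tcp [0.4971 0.3372 0.3601] jawyaw 74.0 x [ 0.004 -0.    -1.   ] w 0.0529 F [-0.  -0.9 -0. ] q [ 0.4   0.17  1.41 -0.    1.55 -0.89]
```

View pics/w6.png

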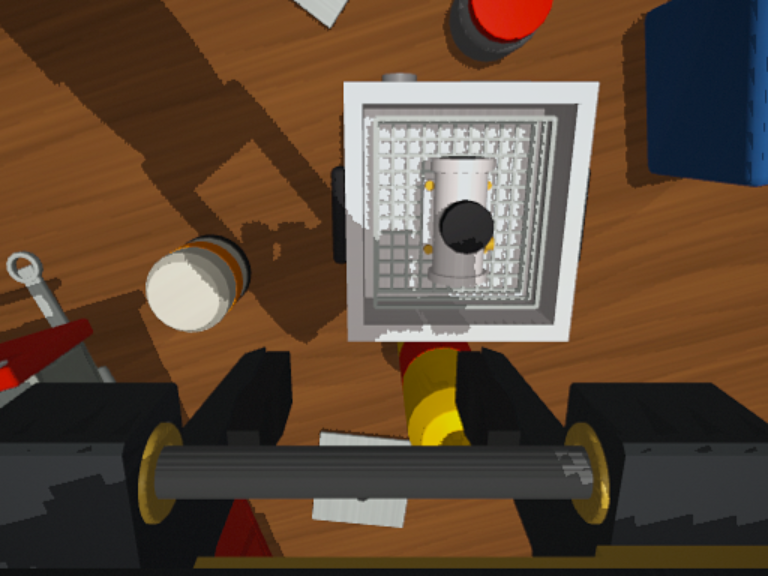

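The carburettor stands upright in the middle of the basket, cap at (467,227). Now I go back to the handle.

Call:
drive_tool(commands=[[-0.3,-2,0,0,0,-7.3,0.3],[-0.3,-4,0,0,0,-7.3,0.3],[-0.3,-4,0,0,0,-7.3,0.3],[-0.3,-4,0,0,0,-7.3,0.3],[-0.3,-4,0,0,0,-7.3,0.3],[-0.4,-4,0,0,0,-7.3,0.3],[-0.4,-4,0,0,0,-7.3,0.3],[-0.4,-4,0,0,0,-7.3,0.3],[-0.4,-4,0,0,0,-7.3,0.3],[-0.4,-4,0,0,0,-7.3,0.3],[0,0,0,0,0,0,0.3],[0,0,-4,0,0,0,0.3],[0,0,-4,0,0,0,0.3],[0,0,-3.5,0,0,0,0.3],[0,0,-2,0,0,0,0.3],[0,0,0,0,0,0,0.3],[0,0,0,0,0,0,0.3]])

```text
t: 25.1
tcp_pos: [0.4618, -0.0392, 0.2229]
tool_rot: [1.193, 1.22, -1.193]
wrist_force: [-0.1, -0.3, 0.7]
gripper_width: 0.0264
```

Run:
```python
from h import *
st();im,T=cam('top')
P=T.reshape(-1,3);s=P[(P[:,0]>.43)&(P[:,0]<.487)&(abs(P[:,1]+.04)<.09)&(P[:,2]>.172)&(P[:,2]<.196)]
print(len(s));print(np.percentile(s,[2,50,98],0) if len(s) else '')
```

```text
t 25.1 tcp [ 0.4618 -0.0392  0.2229] jawyaw 1.3 x [-0.  0. -1.] w 0.0264 F [-0.1 -0.3  0.7] q [-0.34 -0.04  1.91  0.    1.27 -0.36]
44
[[ 0.45955334 -0.12193603  0.18002244]
 [ 0.46383638  0.01559474  0.18735222]
 [ 0.48545185  0.0299209   0.19245062]]
```

Call:
drive_tool(commands=[[0,-0.3,-1.5,0,0,0,0.3],[0,0,-1.5,0,0,0,0.3],[0,0,-0.5,0,0,0,0.3],[0,0,0,0,0,0,0.3],[0,0,0,0,0,0,0],[0,0,0,0,0,0,0],[0,0,0,0,0,0,0],[0.5,0,0,0,0,0,0],[1.5,0,0,0,0,0,0],[2,0.05,0,0,0,0,0],[2.5,0.05,0,0,0,0,0],[2.5,0.05,0,0,0,0,0],[2.5,0.05,0,0,0,0,0],[2.5,0.05,0,0,0,0,0],[1.5,0,0,0,0,0,0],[0.8,0,0,0,0,0,0],[0.4,0,0,0,0,0,0],[0,0,0,0,0,0,0]])

```text
t: 26.95
tcp_pos: [0.6297, -0.0402, 0.1885]
tool_rot: [1.195, 1.217, -1.192]
wrist_force: [2.0, 3.1, 4.6]
gripper_width: 0.0097
```

Call:
drive_tool(commands=[[0.5,0,0,0,0,0,0],[0.5,0,0,0,0,0,0],[0.3,0,0,0,0,0,0],[0.2,0,0,0,0,0,0],[0,0,0,0,0,0,0]])

```text
t: 27.45
tcp_pos: [0.6437, -0.0399, 0.1885]
tool_rot: [1.195, 1.219, -1.193]
wrist_force: [-1.0, 4.2, 6.2]
gripper_width: 0.0097
```

Call:
drive_tool(commands=[[0.2,0,0,0,0,0,0],[0.2,0,0,0,0,0,0],[0,0,0,0,0,0,0]])

```text
t: 27.75
tcp_pos: [0.6457, -0.0399, 0.1884]
tool_rot: [1.193, 1.222, -1.196]
wrist_force: [-9.9, 3.5, 11.2]
gripper_width: 0.0095
```

Call:
drive_tool(commands=[[0.15,0,0,0,0,0,0],[0,0,0,0,0,0,0],[0.1,0,0,0,0,0,0],[0,0,0,0,0,0,0]])

```text
t: 28.15
tcp_pos: [0.6458, -0.0399, 0.1884]
tool_rot: [1.19, 1.227, -1.201]
wrist_force: [-20.5, 3.4, 19.3]
gripper_width: 0.0101
```

Call:
drive_tool(commands=[[-0.25,0,-0.05,0,0,0,0],[0,0,0,0,0,0,0]])

```text
t: 28.35
tcp_pos: [0.6457, -0.0399, 0.1884]
tool_rot: [1.193, 1.222, -1.196]
wrist_force: [-10.2, 3.5, 13.2]
gripper_width: 0.0096
```

Call:
drive_tool(commands=[[-0.1,0,0,0,0,0,0.27],[-0.05,0,0,0,0,0,0.27],[0,0,0,0,0,0,0.27],[0,0,0,0,0,0,0.27]])

```text
t: 28.75
tcp_pos: [0.6457, -0.0407, 0.1864]
tool_rot: [1.194, 1.219, -1.195]
wrist_force: [0.5, -0.2, -0.4]
gripper_width: 0.0236
```

Released with no load on the wrist. I lift away and check from above.

Call:
drive_tool(commands=[[0,0,1,0,0,0,0.27],[0,0,2,0,0,0,0.27],[0,0,4,0,0,0,0.27],[0,0,4,0,0,0,0.27],[-3,-2,3,0,0,0,0.27],[-4,-3,2,0,0,0,0.27],[-4,-3,0,0,0,0,0.27],[-2,-3,0,0,0,0,0.27],[0,0,0,0,0,0,0.27]])

```text
t: 29.65
tcp_pos: [0.5169, -0.1513, 0.3469]
tool_rot: [1.196, 1.214, -1.198]
wrist_force: [-0.2, -0.3, 0.1]
gripper_width: 0.0237
```

Run:
```python
from h import *
st();im,W=cam('wrist');save(im,'w7.png')
P=W.reshape(-1,3)
s=P[(P[:,0]<.68)&(P[:,0]>.6)&(abs(P[:,1]+.04)<.04)&(P[:,2]>.183)&(P[:,2]<.193)];print('bar',len(s),np.percentile(s,[2,50,98],0).round(4).tolist() if len(s) else '')
s=P[(P[:,0]<.76)&(P[:,0]>.6)&(abs(P[:,1]+.04)<.06)&(P[:,2]>.197)&(P[:,2]<.23)];
for z in np.arange(.198,.23,.003):
    q=s[abs(s[:,2]-z)<.0015]
    if len(q):print(z.round(3),len(q),q[:,0].min().round(4),q[:,0].max().round(4))
im,T=cam('scene');save(im,'s7.png')
```

```text
t 29.65 tcp [ 0.5169 -0.1513  0.3469] jawyaw 0.9 x [ 0.001 -0.002 -1.   ] w 0.0237 F [-0.2 -0.3  0.1] q [-0.5   0.04  1.59 -0.    1.52 -0.52]
bar 1484 [[0.6397, -0.078, 0.1841], [0.6439, -0.0409, 0.189], [0.6799, -0.0102, 0.1912]]
0.198 233 0.6771 0.6809
0.201 316 0.6772 0.683
0.204 1789 0.6774 0.6962
0.207 1007 0.6777 0.6955
0.21 76 0.6934 0.696
0.213 326 0.6922 0.696
0.216 359 0.6923 0.696
0.219 504 0.692 0.713
0.222 1561 0.6924 0.7135
```

View pics/w7.png

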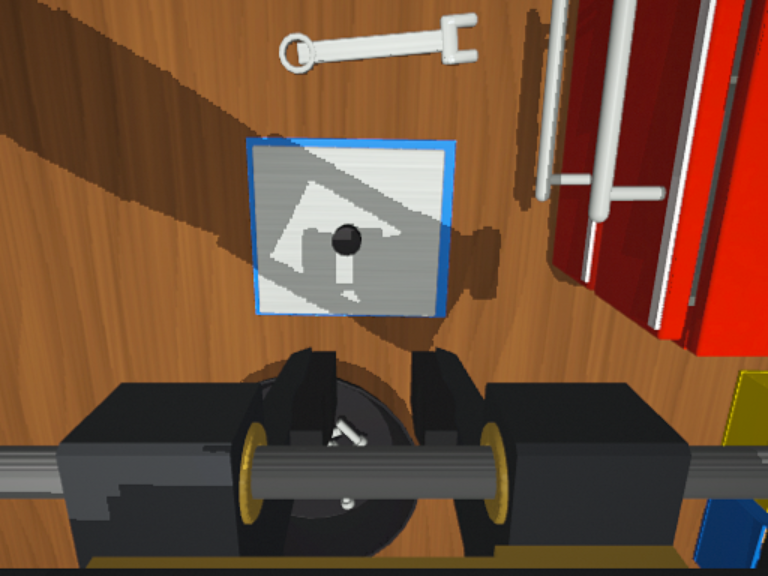

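View pics/s7.png

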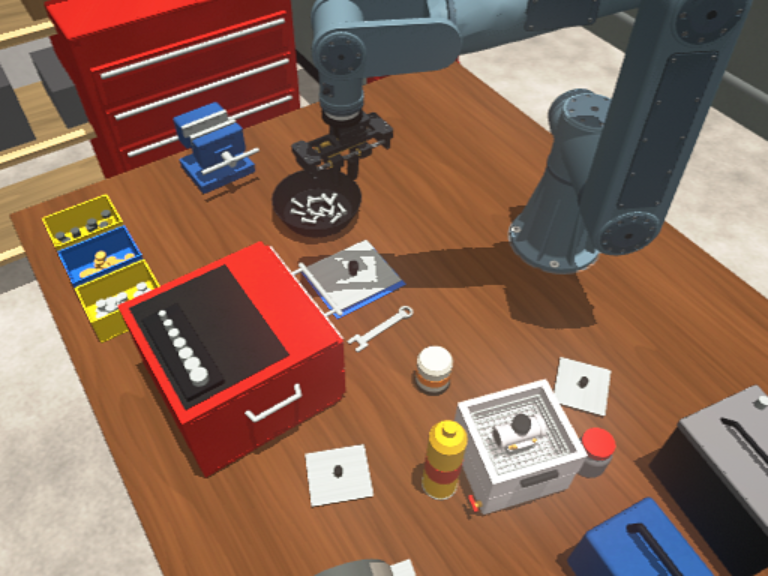

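The lid is knob up on the mat at (347,240), the lower drawer's bar is at (550,100), and the scene view shows the carburettor upright in the basket at (517,432). As a last check I compare the upper bar's x with that of the shut lower drawer.

Run:
```python
from h import *
st();im,W=cam('wrist')
P=W.reshape(-1,3)
P=P[(P[:,0]<.672)&(P[:,0]>.6)&(abs(P[:,1]+.04)<.03)]
for z in(.082,.086,.09,.094,.098,.178,.182,.186,.19):
    q=P[abs(P[:,2]-z)<.002]
    if len(q):print(z,len(q),np.percentile(q[:,0],[2,50,98]).round(4))
```

```text
t 29.75 tcp [ 0.5187 -0.1489  0.3463] jawyaw 1.0 x [ 0.001 -0.    -1.   ] w 0.0238 F [-0.8  0.4 -1.3] q [-0.5   0.04  1.58  0.    1.52 -0.52]
0.082 12 [0.64   0.6403 0.6411]
0.086 163 [0.6397 0.641  0.6507]
0.09 455 [0.6408 0.6449 0.6496]
0.094 1 [0.646 0.646 0.646]
0.182 33 [0.6399 0.6405 0.6413]
0.186 338 [0.6395 0.6408 0.6508]
0.19 842 [0.6408 0.6448 0.6496]
```

Both bars are at the same x to within 0.3 mm, so the top drawer is fully home. I hand the job in.

```bash
python3 -c "
from h import *
print(r.job_done())"
```

```text
the job is handed in; nothing more can be done
None
```

The job is done and handed in at about 30 s of the 72 s allowed. I lifted the lid off, laid it on the mat, took the carburettor out of the top drawer's left bay and set it in the basket. Then I pushed the drawer home and let go.

What the last checks showed:
- **Lid:** it lies flat, knob up, within 2 mm of the mat's centre and 0.5° of its yaw. I measured this just after placing it, and the last picture shows it still in place.
- **Carburettor:** it stands upright on its float bowl in the middle of the basket.
- **Drawers:** the top bar lines up with the shut lower drawer's bar to 0.3 mm, and the drawer met a stop when pushed.
- **Bystanders:** in the last scene picture nothing else looks shifted. The bearing was last seen in its bay before the drawer was closed.
- **Forces:** the most I saw at the end of a move was about 28 N at the wrist, while pushing the drawer home; I did not see the peaks within a move.

No check failed; the cameras' height readings ran about 2 mm high, within the stated calibration.

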